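# Put the measuring kit back in its holders

## Robot

A 7-joint arm with a two-finger parallel gripper is mounted at the origin on a cart in front of the work surface, level with it; the furniture and walls round the work are solid. World frame = base frame: x ahead of the robot, y to its left, z up, the work surface at z = 0. Lengths are in m, angles in rad, forces in N, time in s.
With the tool pointing down it reaches from about 0.35 to 0.9 m from the base axis. Payload 8.1 kg.
Tool frame: the origin (TCP) lies at the very end of the fingers, on their centre line; the grasp point (between the pads) lies 19 mm behind it (grasp_offset is the distance from the TCP to the grasp point, in m); z points along the fingers, y is the line along which they close (so a half turn about z gives the same grasp; the last joint's range is limited). The gripper opens to 92 mm and grips with 3 to 60 N. Pads are 19 mm wide; open, the fingers measure 130 mm over their backs; the gripper's body (75 mm by 190 mm) begins 47 mm behind the grasp point.
Start: joints at [-1.375, 0.434, 0.025, 1.573, -0.012, 1.134, -0.075], TCP at [0.184, 0.597, 0.227] pointing down, gripper open.
Joint ranges: [-2.62, 2.62], [-0.44, 2.09], [-1.27, 1.32], [0.08, 2.57], [-1.32, 4.46], [0.12, 2], [-2.74, 2.74]. Speed limits (rad/s): [2.22, 2.22, 3.01, 3.01, 3.14, 3.14, 3.14].

## Interface

Orientations are given as a rotation vector (axis times angle).
In Python, from cell import observe, get_image, camera_params, sign_off, silhouettes, grasp_offset gives the robot as it stands. The module is installed in compiled form; this text tells all that it offers.
- The arm moves only by the tool jog_arm, never from a script. Its argument "motion" is a list that holds one entry, the list of rows, each a list of 7 numbers: the shift along the tool's x, y, z in m, then the turn, a rotation vector about the tool's x, y, z in rad, then the closure, from -1 (fully open) to 1 (shut), so that 0 is half open. In form: [[[dx, dy, dz, wx, wy, wz, hand], ...]]. A call has 1 to 10 rows; each row is the pose to reach, as a shift and turn from the pose commanded when the call began, along the tool's axes at that moment; what a row does not reach only later rows make up. A row lasts 1/12 s, in which the tool goes at most 41.7 mm and 7.16 degrees, less where a joint would pass 70% of its speed; a pose out of reach is approached as far as the arm can. A call with a gripper value outside its range is refused whole. The fingers move at their own pace and stop on an object; "force" is the grip in N (left out, the last holds). Time passes only in rows, so rows that repeat a pose let the fingers close. It gives the time, the measured TCP pose, the force, the opening and the grip force at its end, in the units of the state.
- observe(): the state, without advancing time (a new reading comes with each control period).
- get_image(name): name is "scene" or "top" or "wrist"; returns the picture (420x560x3 uint8, red, green, blue); there is no depth.
- camera_params(name): a dict with "vertical_fov" (degrees; the focal length in pixels is half the picture's height over the tangent of half this angle, whatever the lens; pixels are square), "cx", "cy" (the principal point, pixels), "T" (4x4, takes a point from camera to world coordinates). Camera axes: x right, y down, z forward; pixel columns grow to the right and rows downward; lengths in m; the calibration is good to about 2 mm. A picture is of the moment at which its call begins: read the wrist's pose just before it. camera_params takes no time and is no camera call; for the wrist camera it gives the pose at the moment of the call.
- sign_off(): hands the job in; it is judged then, once.
Trained networks look in the newest picture that a camera, given by its name, has taken for a name from the list of things; names that differ only in an ending like _2 or _b are one class to them, and where a whole thing is asked for, a point or a joint stands for the part that bears it (a point fixed in the world has none). Each returns a list of dicts, best first, with "p" (0 to 1); they miss things now and then, are a little off and sometimes report something else, mostly with a low value. They report only what shows in the picture. A call takes as long as a camera call.
- silhouettes(query, camera): "mask" (420x560 bool, what is visible of it) and "pixel" ([column, row] in pixels, amid what is visible of it).
The state is a dict: "clock": time; "joints": joint angles; "dq": joint speeds; "joint_efforts": joint torques, N m; "position": TCP position; "ee_rot": TCP orientation; "force": force on the tool from outside, world axes, zero at the start; "ft_torque": the same for the moment, N m; "width": opening from 0.0 (shut) to 1.0 (fully open); "gripper_force": force on a finger pad.
Only numpy, scipy, OpenCV 4.12 (cv2) and the standard library are available. Lean on these libraries where they do the work, as an engineer would, in place of code of your own. Each camera call takes 0.05 s, during which the arm holds its last target. There are 200 camera calls.

## Task

Put the kit away, each piece in the holder that matches it: the red-capped vial upright in the red cup, the blue-capped vial upright in the blue cup, the orange metal cylinder lying flat (its round face up, as it stands now) in the wide brass-coloured dish, and the black lens tube lying lengthwise in the green trough. Every piece must sit down on its holder's floor, inside the rim, and be let go; leave the black loupe standing where it is.

Things in the scene. Friction and masses are not known exactly. Their poses are not given: they have to be found in the camera images.
- red_vial: Loose white plastic vial with a ribbed red screw cap, standing upright; diameter 24 mm, height 48 mm (the cap is the upper 23 mm), about 40 g. Origin: centre of its underside; z up along its axis. Grasp at any yaw.
- blue_vial: Loose white plastic vial with a ribbed blue screw cap, standing upright; diameter 24 mm, height 48 mm (the cap is the upper 23 mm), about 40 g. Origin: centre of its underside; z up along its axis. Grasp at any yaw.
- orange_standard: Loose orange-brown metal cylinder with dark spots on its upper face; diameter 45 mm, height 20 mm, about 0.26 kg. Origin: centre of its underside; z up along its axis. Grasp across the diameter at any yaw.
- lens_tube: Loose matt black lens tube lying on its side, 30 mm wide (x) and 30 mm high (z), 64 mm long (y), about 0.16 kg; it does not roll. Origin: centre of its underside; own y along the tube, z up. Grasp across the 30 mm (along its x). Either end may point either way.
- red_socket: Holder fixed to the worktop: a red round cup on a black square foot 56 mm wide and 3 mm thick. Cup outside diameter 50 mm, inside diameter 40 mm, rim 14 mm above the worktop, inner floor 4 mm above the worktop. Origin: on the worktop, under the cup's centre; z up.
- blue_socket: Holder fixed to the worktop: a blue round cup on a black square foot 56 mm wide and 3 mm thick. Cup outside diameter 50 mm, inside diameter 40 mm, rim 14 mm above the worktop, inner floor 4 mm above the worktop. Origin: on the worktop, under the cup's centre; z up.
- brass_dish: Holder fixed to the worktop: a wide, shallow brass-coloured round dish on a black square foot 68 mm wide. Outside diameter 74 mm, inside diameter 64 mm, rim 9 mm above the worktop, inner floor 4 mm above the worktop. Origin: on the worktop, under the dish's centre; z up.
- trough: Holder fixed to the worktop: a green oblong open-topped trough on a black foot 60 x 104 mm (x, y). Trough outside 56 x 90 mm, inside 46 mm (x) x 80 mm (y), rim 14 mm above the worktop, inner floor 5 mm above the worktop. Origin: on the worktop, under the trough's centre; own y along its length, z up.
- loupe: Loose black measuring loupe with a white band, standing upright; diameter 36 mm, height 47 mm, about 0.1 kg. Origin: centre of its underside. It belongs to no holder here and must stay where it stands.

How it is judged:
By the outcome, as a careful person would: the job done as asked, in the order asked, and still so for the second after the job is handed in, with the robot touching nothing.
It also fails if it takes over 90 s, if anything falls off the work surface, if the arm or the gripper's body presses on something with over 40 N, if the wrist force passes 120 N, or if a joint passes its speed limit or range.

## Working session

There is one attempt and no reset: what is moved stays moved. The work goes in short steps, Python scripts to look and compute and a tool call to move; the robot and the scene stay as the last step left them, time stands still between calls to the robot, and variables do not carry over. Pictures are saved under pics/ and viewed, at most 14 in all, crops included, and the job is handed in when it is done.

Besides the shell and the picture viewer there is one more tool, called after "Call:" by a JSON object that holds its "api" and its "payload". jog_arm: Moves the arm, as the interface text tells. Its arguments: {"type":"object","properties":{"motion":{"type":"array"},"force":{"type":"number"}},"required":["motion"]}

```bash
mkdir -p pics; cat > h.py <<'E'
import numpy as np, cv2
from cell import *
from scipy.spatial.transform import Rotation as R
def ray(cam,px,z,P=None):
    P=P or camera_params(cam); f=210/np.tan(np.radians(P["vertical_fov"])/2)
    T=np.array(P["T"]); d=T[:3,:3]@np.array([(px[0]-P["cx"])/f,(px[1]-P["cy"])/f,1]); o=T[:3,3]
    return o+d*(z-o[2])/d[2]
def save(cam,n):
    im=get_image(cam); cv2.imwrite(f"pics/{n}.png",im[...,::-1]); return im
E
python3 - <<'E'
from h import *
s=observe(); print({k:np.round(v,3) for k,v in s.items()}); print(grasp_offset)
H=dict(red_vial=.048,blue_vial=.048,orange_standard=.02,lens_tube=.03,red_socket=.014,blue_socket=.014,brass_dish=.009,trough=.014,loupe=.047)
for c in ["top","scene"]:
    save(c,c+"0"); P=camera_params(c); print(c,P["vertical_fov"],P["cx"],P["cy"],np.round(P["T"],3).tolist())
    for n,h in H.items():
        for r in silhouettes(n,c)[:2]:
            m=r["mask"]; ys,xs=np.nonzero(m)
            rc=cv2.minAreaRect(np.c_[xs,ys].astype(np.float32))
            print(n,round(r["p"],2),np.round(r["pixel"]),m.sum(),"rect",np.round(rc[0]),np.round(rc[1]),round(rc[2]),"w",np.round(ray(c,rc[0],h/2,P)[:2],3))
E
```

```text
{'clock': np.float64(0.0), 'joints': array([-1.375,  0.435,  0.025,  1.574, -0.012,  1.134, -0.075]), 'dq': array([ 0.   , -0.   ,  0.001,  0.001, -0.001,  0.   ,  0.   ]), 'joint_efforts': array([-3.0000e-03, -6.6786e+01,  9.8300e-01, -3.1446e+01, -6.1000e-02,
        4.3000e-02,  0.0000e+00]), 'position': array([0.184, 0.597, 0.226]), 'ee_rot': array([-4.680e-01, -3.106e+00,  3.000e-03]), 'force': array([-0.533, -0.452, -0.173]), 'ft_torque': array([-0.018, -0.044,  0.018]), 'gripper_force': np.float64(0.0), 'width': np.float64(1.001)}
0.0188
top 45.37686079499158 281.65928211891793 207.88305843983096 [[-0.03, -0.999, 0.044, 0.483], [-0.999, 0.03, 0.012, 0.082], [-0.013, -0.044, -0.999, 0.912], [0.0, 0.0, 0.0, 1.0]]
red_vial 0.59 [179. 257.] 199 rect [183. 255.] [13. 17.] 63 w [0.445 0.269]
blue_vial 0.72 [330. 233.] 111 rect [328. 234.] [11. 11.] 90 w [0.473 0.011]
orange_standard 0.85 [276. 236.] 489 rect [279. 236.] [24. 24.] 90 w [0.473 0.099]
orange_standard 0.17 [374. 149.] 1914 rect [379. 146.] [33. 58.] 74 w [ 0.63  -0.087]
lens_tube 0.76 [383. 239.] 514 rect [382. 238.] [3
[... 661 characters left out ...]
67]
blue_vial 0.72 [276. 260.] 328 rect [274. 259.] [28. 13.] 90 w [0.474 0.011]
blue_vial 0.23 [306. 307.] 767 rect [306. 304.] [44. 20.] 51 w [ 0.458 -0.093]
orange_standard 0.97 [245. 240.] 530 rect [244. 237.] [24. 25.] 90 w [0.473 0.096]
lens_tube 0.65 [306. 306.] 711 rect [305. 304.] [42. 20.] 45 w [ 0.462 -0.086]
red_socket 0.79 [338. 229.] 667 rect [340. 230.] [28. 31.] 61 w [0.625 0.022]
brass_dish 0.94 [246. 175.] 690 rect [250. 171.] [39. 24.] 18 w [0.6   0.275]
trough 0.78 [364. 253.] 257 rect [367. 254.] [11. 30.] 43 w [ 0.619 -0.052]
trough 0.41 [308. 304.] 794 rect [306. 304.] [45. 21.] 51 w [ 0.468 -0.08 ]
loupe 0.69 [205. 208.] 525 rect [206. 208.] [31. 18.] 85 w [0.45 0.19]
```

View pics/top0.png

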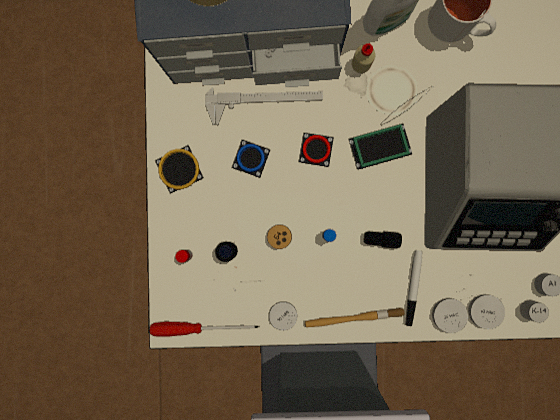

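View pics/scene0.png

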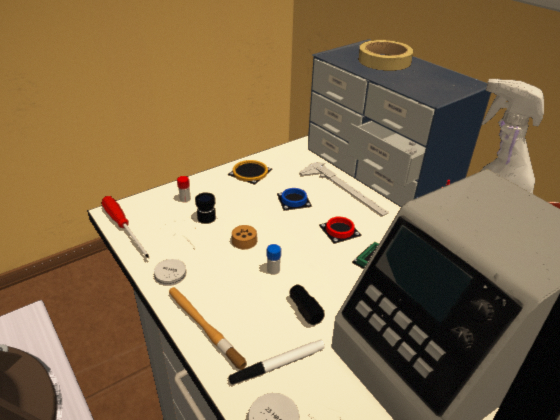

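The top view shows the whole kit: vials at (183,255) and (328,234), orange cylinder at (279,236), tube at (382,238) and loupe at (225,251). The holders are at (315,148) red, (251,158) blue, (178,168) brass and (379,146) green. The networks match the picture except for the low-p duplicates. In the scene view the trough is partly hidden by the instrument box.

Call:
{"api": "jog_arm", "payload": {"motion": [[[-0.346, -0.237, 0.06, 0, 0, -0.298, -0.17], [-0.346, -0.237, 0.06, 0, 0, -0.298, -0.17], [-0.346, -0.237, 0.06, 0, 0, -0.298, -0.17], [-0.346, -0.237, 0.06, 0, 0, -0.298, -0.17], [-0.346, -0.237, 0.06, 0, 0, -0.298, -0.17], [-0.346, -0.237, 0.06, 0, 0, -0.298, -0.17], [-0.346, -0.237, 0.06, 0, 0, -0.298, -0.17], [-0.346, -0.237, 0.06, 0, 0, -0.298, -0.17], [-0.346, -0.237, 0.06, 0, 0, -0.298, -0.17], [-0.346, -0.237, 0.06, 0, 0, -0.298, -0.17]]], "force": 15}}

```text
clock: 1.83
position: [0.4416, 0.2727, 0.1678]
ee_rot: [0.001, 3.141, 0.001]
force: [0.7, 0.4, -0.6]
width: 0.586
gripper_force: 0.0
```

Call:
{"api": "jog_arm", "payload": {"motion": [[[-0.003, -0.003, 0.0, 0, 0, 0, -0.17], [-0.003, -0.003, 0.0, 0, 0, 0, -0.17], [-0.003, -0.003, 0.0, 0, 0, 0, -0.17]]]}}

```text
clock: 2.08
position: [0.4435, 0.2717, 0.1678]
ee_rot: [-0.003, -3.141, -0.001]
force: [0.2, 1.0, 0.4]
width: 0.587
gripper_force: 0.0
```

```bash
python3 - <<'E'
from h import *
print(observe()["position"],observe()["joints"].round(2)); P=camera_params("wrist"); save("wrist","w0"); print(np.round(P["T"],3).tolist())
for n,h in dict(red_vial=.048,loupe=.047,brass_dish=.009,blue_socket=.014,orange_standard=.02).items():
    for r in silhouettes(n,"wrist")[:1]:
        ys,xs=np.nonzero(r["mask"]);rc=cv2.minAreaRect(np.c_[xs,ys].astype(np.float32))
        print(n,r["p"],r["pixel"],np.round(rc,0) if 0 else rc[:2],ray("wrist",rc[0],h,P)[:2].round(3),ray("wrist",rc[0],h/2,P)[:2].round(3))
E
```

```text
[0.44345139 0.27169854 0.16779964] [-0.71  0.33  0.08  1.91 -0.03  0.91  0.95]
[[0.001, 0.967, 0.255, 0.377], [1.0, -0.001, -0.0, 0.273], [-0.0, 0.255, -0.967, 0.326], [0.0, 0.0, 0.0, 1.0]]
red_vial 0.76 [274.8, 200.7] ((273.0, 198.0), (34.0, 26.0)) [0.442 0.268] [0.448 0.268]
loupe 0.85 [190.7, 207.3] ((188.75003051757812, 204.25001525878906), (41.01219177246094, 51.61879348754883)) [0.448 0.197] [0.454 0.191]
brass_dish 0.55 [283.6, 321.0] ((281.0, 318.5), (31.0, 74.0)) [0.58  0.275] [0.583 0.275]
orange_standard 0.92 [101.2, 222.0] ((98.0, 218.5), (41.0, 54.0)) [0.468 0.105] [0.471 0.1  ]
```

View pics/w0.png

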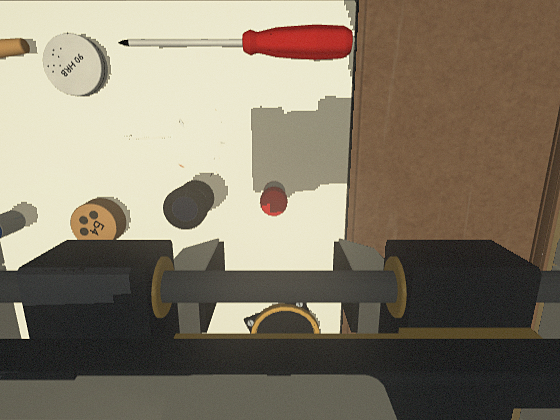

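The wrist view shows the red vial at (273,198), the loupe at (189,204) and the dish partly visible at (285,320). The vial position is confirmed at about (0.445, 0.268).

Call:
{"api": "jog_arm", "payload": {"motion": [[[-0.002, -0.004, 0.04, 0, 0, 0, -0.17], [-0.002, -0.004, 0.075, 0, 0, 0, -0.17], [-0.002, -0.004, 0.105, 0, 0, 0, -0.17], [-0.002, -0.004, 0.13, 0, 0, 0, -0.17], [-0.002, -0.004, 0.149, 0, 0, 0, -0.17], [-0.002, -0.004, 0.149, 0, 0, 0, -0.17], [-0.002, -0.004, 0.149, 0, 0, 0, 0.6], [-0.002, -0.004, 0.149, 0, 0, 0, 0.6], [-0.002, -0.004, 0.149, 0, 0, 0, 0.6], [-0.002, -0.004, 0.149, 0, 0, 0, 0.6]]], "force": 15}}

```text
clock: 3.22
position: [0.4464, 0.2681, 0.0201]
ee_rot: [0.001, 3.14, 0.002]
force: [-0.3, 0.3, 0.4]
width: 0.347
gripper_force: 0.0
```

Call:
{"api": "jog_arm", "payload": {"motion": [[[0, 0, 0, 0, 0, 0, 0.6], [0, 0, 0, 0, 0, 0, 0.6], [0, 0, 0, 0, 0, 0, 0.6], [0, 0, 0, 0, 0, 0, 0.6], [0, 0, -0.02, 0, 0, 0, 0.6], [0, 0, -0.05, 0, 0, 0, 0.6], [0, 0, -0.08, 0, 0, 0, 0.6], [0, 0, -0.1, 0, 0, 0, 0.6], [0, 0, -0.1, 0, 0, 0, 0.6]]]}}

```text
clock: 3.97
position: [0.4477, 0.2688, 0.123]
ee_rot: [0.002, 3.136, 0.007]
force: [0.5, 0.0, -0.9]
width: 0.25
gripper_force: 15.0
```

```bash
python3 - <<'E'
from h import *
im=cv2.imread("pics/top0.png"); hsv=cv2.cvtColor(im,cv2.COLOR_BGR2HSV); P=camera_params("top")
for n,c,lo,hi,z in [("red",(315,148),(170,120,80),(180,255,255),.012),("red2",(315,148),(0,170,80),(8,255,255),.012),("blue",(251,158),(100,120,60),(125,255,255),.012),("brass",(178,168),(12,110,80),(28,255,255),.008),("green",(379,146),(60,60,40),(90,255,255),.012),("bluev",(329,235),(100,120,60),(125,255,255),.046),("orange",(279,236),(8,90,60),(25,255,255),.019)]:
    m=cv2.inRange(hsv,lo,hi); k=np.zeros_like(m); cv2.circle(k,c,36,255,-1); m&=k
    ys,xs=np.nonzero(m)
    if len(xs)<20: print(n,len(xs));continue
    rc=cv2.minAreaRect(np.c_[xs,ys].astype(np.float32)); b=np.array([ray("top",p,z,P) for p in cv2.boxPoints(rc)])
    e=[b[1]-b[0],b[2]-b[1]]; print(n,len(xs),ray("top",rc[0],z,P)[:2].round(3),[(round(np.linalg.norm(v),3),round(np.degrees(np.arctan2(v[1],v[0])),1)) for v in e])
g=255-cv2.cvtColor(im,cv2.COLOR_BGR2GRAY); m=(g>190).astype(np.uint8); m[:225]=0;m[255:]=0;m[:,:355]=0;m[:,408:]=0
ys,xs=np.nonzero(m);rc=cv2.minAreaRect(np.c_[xs,ys].astype(np.float32));b=np.array([ray("top",p,.02,P) for p in cv2.boxPoints(rc)])
print("tube",ray("top",rc[0],.02,P)[:2].round(3),[(round(np.linalg.norm(v),3),round(np.degrees(np.arctan2(v[1],v[0])),1)) for v in (b[1]-b[0],b[2]-b[1])])
E
```

```text
red 12
red2 259 [0.628 0.027] [(np.float64(0.049), np.float64(-91.8)), (np.float64(0.049), np.float64(178.1))]
blue 272 [0.616 0.146] [(np.float64(0.049), np.float64(-91.8)), (np.float64(0.049), np.float64(178.4))]
brass 472 [0.601 0.293] [(np.float64(0.102), np.float64(-91.8)), (np.float64(0.071), np.float64(178.7))]
green 482 [ 0.63 -0.09] [(np.float64(0.091), np.float64(-76.0)), (np.float64(0.055), np.float64(-166.7))]
bluev 119 [0.472 0.011] [(np.float64(0.019), np.float64(-91.7)), (np.float64(0.021), np.float64(178.0))]
orange 443 [0.472 0.099] [(np.float64(0.043), np.float64(-91.7)), (np.float64(0.041), np.float64(178.3))]
tube [ 0.462 -0.084] [(np.float64(0.028), np.float64(-7.3)), (np.float64(0.067), np.float64(-96.9))]
```

Call:
{"api": "jog_arm", "payload": {"motion": [[[-0.025, -0.033, 0, 0, 0, 0, 0.6], [-0.05, -0.067, 0, 0, 0, 0, 0.6], [-0.075, -0.1, 0, 0, 0, 0, 0.6], [-0.1, -0.134, 0, 0, 0, 0, 0.6], [-0.125, -0.168, 0, 0, 0, 0, 0.6], [-0.15, -0.202, 0, 0, 0, 0, 0.6], [-0.17, -0.23, 0, 0, 0, 0, 0.6], [-0.18, -0.242, 0, 0, 0, 0, 0.6], [-0.18, -0.242, 0, 0, 0, 0, 0.6], [-0.18, -0.242, 0, 0, 0, 0, 0.6]]]}}

```text
clock: 4.8
position: [0.6251, 0.0246, 0.1179]
ee_rot: [-0.004, -3.14, -0.0]
force: [0.6, 0.5, -0.0]
width: 0.252
gripper_force: 15.0
```

Call:
{"api": "jog_arm", "payload": {"motion": [[[-0.003, 0.002, 0.03, 0, 0, 0, 0.6], [-0.003, 0.002, 0.055, 0, 0, 0, 0.6], [-0.003, 0.002, 0.075, 0, 0, 0, 0.6], [-0.003, 0.002, 0.085, 0, 0, 0, 0.6], [-0.003, 0.002, 0.093, 0, 0, 0, 0.6], [-0.003, 0.002, 0.093, 0, 0, 0, 0.6], [-0.003, 0.002, 0.093, 0, 0, 0, 0.6]]]}}

```text
clock: 5.38
position: [0.6285, 0.028, 0.0263]
ee_rot: [0.0, 3.141, 0.001]
force: [-0.1, -0.6, -1.0]
width: 0.247
gripper_force: 15.0
```

```bash
python3 - <<'E'
from h import *
im=save("top","a"); im2=save("scene","b")
cv2.imwrite("pics/c1.png",np.hstack([cv2.resize(im[95:215,250:390],(400,343)),cv2.resize(im2[140:300,270:450],(400,343))])[...,::-1]); print(observe()["force"],observe()["position"])
E
```

```text
[ 0.97869145 -0.26458725 -1.1680934 ] [0.62911965 0.02753015 0.02692812]
```

View pics/c1.png

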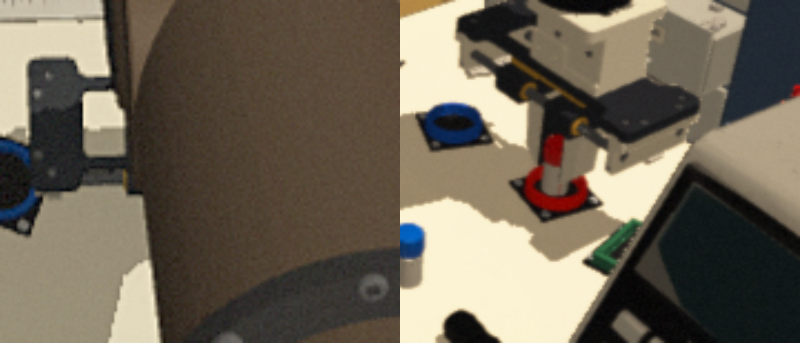

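The scene crop shows the vial inside the red ring at about (555,185), upright. I'll lower the last few mm.

Call:
{"api": "jog_arm", "payload": {"motion": [[[0, 0, 0.002, 0, 0, 0, 0.6], [0, 0, 0.003, 0, 0, 0, 0.6], [0, 0, 0.004, 0, 0, 0, 0.6], [0, 0, 0.004, 0, 0, 0, 0.6]]]}}

```text
clock: 5.82
position: [0.6292, 0.0273, 0.0234]
ee_rot: [0.002, 3.14, 0.001]
force: [-3.3, 0.9, 12.4]
width: 0.254
gripper_force: 15.0
```

Call:
{"api": "jog_arm", "payload": {"motion": [[[0, 0, 0, 0, 0, 0, -0.1], [0, 0, 0, 0, 0, 0, -0.1], [0, 0, 0, 0, 0, 0, -0.1], [0, 0, 0, 0, 0, 0, -0.1], [0, 0, -0.02, 0, 0, 0, -0.1], [0, 0, -0.05, 0, 0, 0, -0.1], [0, 0, -0.08, 0, 0, 0, -0.1], [0, 0, -0.1, 0, 0, 0, -0.1]]]}}

```text
clock: 6.48
position: [0.6291, 0.0271, 0.1241]
ee_rot: [0.002, 3.14, 0.0]
force: [0.5, 0.3, 0.3]
width: 0.55
gripper_force: 0.0
```

Call:
{"api": "jog_arm", "payload": {"motion": [[[0.035, -0.004, 0, 0, 0, 0, -0.17], [0.07, -0.008, 0, 0, 0, 0, -0.17], [0.105, -0.012, 0, 0, 0, 0, -0.17], [0.14, -0.016, 0, 0, 0, 0, -0.17], [0.156, -0.016, 0, 0, 0, 0, -0.17], [0.156, -0.016, 0, 0, 0, 0, -0.17], [0.156, -0.016, 0, 0, 0, 0, -0.17]]]}}

```text
clock: 7.07
position: [0.472, 0.0114, 0.122]
ee_rot: [0.001, 3.141, 0.0]
force: [1.1, -0.0, -0.2]
width: 0.583
gripper_force: 0.0
```

```bash
python3 - <<'E'
from h import *
print(observe()["position"]); P=camera_params("wrist"); im=save("wrist","w1")
for n,h in dict(blue_vial=.048,orange_standard=.02,lens_tube=.03).items():
    for r in silhouettes(n,"wrist")[:1]:
        ys,xs=np.nonzero(r["mask"]);rc=cv2.minAreaRect(np.c_[xs,ys].astype(np.float32))
        print(n,r["p"],rc,ray("wrist",rc[0],h,P)[:2].round(3),ray("wrist",rc[0],h/2,P)[:2].round(3))
E
```

```text
[0.47203291 0.01136965 0.12203933]
blue_vial 0.75 ((387.75006103515625, 204.75001525878906), (58.68986129760742, 55.154327392578125), 45.0) [0.465 0.088] [0.471 0.096]
orange_standard 0.71 ((386.29998779296875, 204.89999389648438), (60.373836517333984, 56.796119689941406), 26.56505012512207) [0.472 0.096] [0.475 0.099]
lens_tube 0.92 ((154.9207305908203, 194.71340942382812), (90.99559020996094, 39.20319747924805), 6.340191841125488) [ 0.462 -0.08 ] [ 0.465 -0.085]
```

Call:
{"api": "jog_arm", "payload": {"motion": [[[-0.001, 0, 0.035, 0, 0, 0, -0.17], [-0.001, 0, 0.065, 0, 0, 0, -0.17], [-0.001, 0, 0.09, 0, 0, 0, -0.17], [-0.001, 0, 0.103, 0, 0, 0, -0.17], [-0.001, 0, 0.103, 0, 0, 0, -0.17], [-0.001, 0, 0.103, 0, 0, 0, 0.6], [-0.001, 0, 0.103, 0, 0, 0, 0.6], [-0.001, 0, 0.103, 0, 0, 0, 0.6], [-0.001, 0, 0.103, 0, 0, 0, 0.6], [-0.001, 0, 0.103, 0, 0, 0, 0.6]]]}}

```text
clock: 8.1
position: [0.474, 0.0114, 0.0195]
ee_rot: [0.001, 3.14, 0.0]
force: [-0.0, 0.4, 0.2]
width: 0.276
gripper_force: 0.0
```

Call:
{"api": "jog_arm", "payload": {"motion": [[[0, 0, 0, 0, 0, 0, 0.6], [0, 0, 0, 0, 0, 0, 0.6], [0, 0, 0, 0, 0, 0, 0.6], [0, 0, -0.02, 0, 0, 0, 0.6], [0, 0, -0.05, 0, 0, 0, 0.6], [0, 0, -0.08, 0, 0, 0, 0.6], [0, 0, -0.1, 0, 0, 0, 0.6], [0, 0, -0.1, 0, 0, 0, 0.6]]]}}

```text
clock: 8.77
position: [0.4757, 0.0115, 0.1226]
ee_rot: [0.002, 3.135, 0.002]
force: [1.0, 0.0, -0.4]
width: 0.254
gripper_force: 15.0
```

Call:
{"api": "jog_arm", "payload": {"motion": [[[-0.027, 0.025, 0, 0, 0, 0, 0.6], [-0.053, 0.05, 0, 0, 0, 0, 0.6], [-0.08, 0.075, 0, 0, 0, 0, 0.6], [-0.106, 0.1, 0, 0, 0, 0, 0.6], [-0.13, 0.122, 0, 0, 0, 0, 0.6], [-0.143, 0.135, 0, 0, 0, 0, 0.6], [-0.143, 0.135, 0, 0, 0, 0, 0.6], [-0.143, 0.135, 0, 0, 0, 0, 0.6]]]}}

```text
clock: 9.43
position: [0.6161, 0.1469, 0.1175]
ee_rot: [0.001, -3.14, 0.001]
force: [0.3, -1.4, -0.9]
width: 0.252
gripper_force: 15.0
```

Call:
{"api": "jog_arm", "payload": {"motion": [[[0, 0, 0.03, 0, 0, 0, 0.6], [0, 0, 0.055, 0, 0, 0, 0.6], [0, 0, 0.075, 0, 0, 0, 0.6], [0, 0, 0.085, 0, 0, 0, 0.6], [0, 0, 0.093, 0, 0, 0, 0.6], [0, 0, 0.093, 0, 0, 0, 0.6], [0, 0, 0.093, 0, 0, 0, 0.6]]]}}

```text
clock: 10.02
position: [0.6167, 0.1458, 0.0263]
ee_rot: [0.002, 3.141, 0.0]
force: [-0.4, -0.2, -0.1]
width: 0.258
gripper_force: 15.0
```

```bash
python3 - <<'E'
from h import *
im2=save("scene","b2")
cv2.imwrite("pics/c2.png",cv2.resize(im2[120:270,220:400],(720,600))[...,::-1]); print(observe()["force"],observe()["position"])
E
```

```text
[0.03492521 0.70281534 0.10244105] [0.61709379 0.14606223 0.02679531]
```

View pics/c2.png

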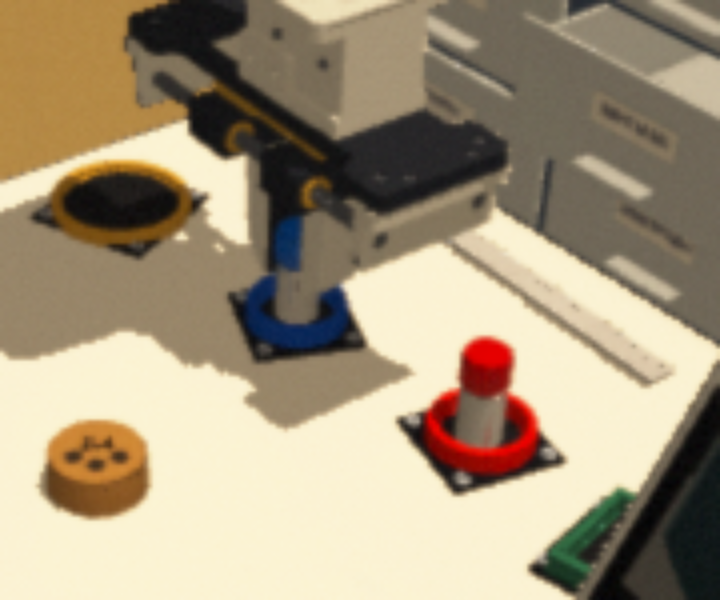

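The red vial stands in its cup at (482,410), and the blue vial is centred over the blue cup at (297,300). I'll lower and release it.

Call:
{"api": "jog_arm", "payload": {"motion": [[[0, 0, 0.002, 0, 0, 0, 0.6], [0, 0, 0.003, 0, 0, 0, 0.6], [0, 0, 0.004, 0, 0, 0, 0.6], [0, 0, 0.004, 0, 0, 0, 0.6]]]}}

```text
clock: 10.4
position: [0.6172, 0.1464, 0.0235]
ee_rot: [0.001, 3.14, 0.001]
force: [-3.4, -1.8, 11.6]
width: 0.252
gripper_force: 15.0
```

Call:
{"api": "jog_arm", "payload": {"motion": [[[0, 0, 0, 0, 0, 0, -0.1], [0, 0, 0, 0, 0, 0, -0.1], [0, 0, 0, 0, 0, 0, -0.1], [0, 0, 0, 0, 0, 0, -0.1], [0, 0, -0.02, 0, 0, 0, -0.1], [0, 0, -0.05, 0, 0, 0, -0.1], [0, 0, -0.08, 0, 0, 0, -0.1], [0, 0, -0.1, 0, 0, 0, -0.1]]]}}

```text
clock: 11.07
position: [0.6172, 0.1464, 0.1242]
ee_rot: [0.002, 3.14, 0.001]
force: [0.6, 0.1, -0.4]
width: 0.552
gripper_force: 0.0
```

Call:
{"api": "jog_arm", "payload": {"motion": [[[0.035, -0.012, 0, 0, 0, 0, -0.55], [0.07, -0.024, 0, 0, 0, 0, -0.55], [0.105, -0.036, 0, 0, 0, 0, -0.55], [0.135, -0.046, 0, 0, 0, 0, -0.55], [0.144, -0.048, 0, 0, 0, 0, -0.55], [0.144, -0.048, 0, 0, 0, 0, -0.55], [0.144, -0.048, 0, 0, 0, 0, -0.55]]]}}

```text
clock: 11.65
position: [0.4731, 0.0987, 0.1222]
ee_rot: [0.001, 3.14, 0.001]
force: [0.4, 0.3, -0.2]
width: 0.773
gripper_force: 0.0
```

Call:
{"api": "jog_arm", "payload": {"motion": [[[0, 0, 0.035, 0, 0, 0, -0.55], [0, 0, 0.065, 0, 0, 0, -0.55], [0, 0, 0.09, 0, 0, 0, -0.55], [0, 0, 0.105, 0, 0, 0, -0.55], [0, 0, 0.1145, 0, 0, 0, -0.55], [0, 0, 0.1145, 0, 0, 0, -0.55], [0, 0, 0.1145, 0, 0, 0, 0.2], [0, 0, 0.1145, 0, 0, 0, 0.2], [0, 0, 0.1145, 0, 0, 0, 0.2], [0, 0, 0.1145, 0, 0, 0, 0.2]]], "force": 30}}

```text
clock: 12.48
position: [0.4733, 0.0986, 0.0082]
ee_rot: [0.001, 3.14, 0.001]
force: [0.3, 0.8, -0.1]
width: 0.537
gripper_force: 0.0
```

Call:
{"api": "jog_arm", "payload": {"motion": [[[0, 0, 0, 0, 0, 0, 0.2], [0, 0, 0, 0, 0, 0, 0.2], [0, 0, 0, 0, 0, 0, 0.2], [0, 0, 0, 0, 0, 0, 0.2], [0, 0, -0.015, 0, 0, 0, 0.2], [0, 0, -0.04, 0, 0, 0, 0.2], [0, 0, -0.07, 0, 0, 0, 0.2], [0, 0, -0.1, 0, 0, 0, 0.2], [0, 0, -0.1, 0, 0, 0, 0.2]]]}}

```text
clock: 13.23
position: [0.4751, 0.099, 0.112]
ee_rot: [0.002, 3.135, 0.004]
force: [1.0, -0.6, -2.6]
width: 0.48
gripper_force: 30.0
```

Call:
{"api": "jog_arm", "payload": {"motion": [[[-0.022, 0.03, 0, 0, 0, 0, 0.2], [-0.044, 0.06, 0, 0, 0, 0, 0.2], [-0.066, 0.09, 0, 0, 0, 0, 0.2], [-0.088, 0.12, 0, 0, 0, 0, 0.2], [-0.108, 0.15, 0, 0, 0, 0, 0.2], [-0.122, 0.17, 0, 0, 0, 0, 0.2], [-0.128, 0.178, 0, 0, 0, 0, 0.2], [-0.128, 0.178, 0, 0, 0, 0, 0.2], [-0.128, 0.178, 0, 0, 0, 0, 0.2]]]}}

```text
clock: 13.98
position: [0.5999, 0.2755, 0.1062]
ee_rot: [-0.001, -3.14, 0.002]
force: [-0.3, -1.0, -2.1]
width: 0.479
gripper_force: 30.0
```

Call:
{"api": "jog_arm", "payload": {"motion": [[[0, 0, 0.03, 0, 0, 0, 0.2], [0, 0, 0.055, 0, 0, 0, 0.2], [0, 0, 0.075, 0, 0, 0, 0.2], [0, 0, 0.085, 0, 0, 0, 0.2], [0, 0, 0.09, 0, 0, 0, 0.2], [0, 0, 0.09, 0, 0, 0, 0.2], [0, 0, 0.09, 0, 0, 0, 0.2]]]}}

```text
clock: 14.57
position: [0.6011, 0.2759, 0.0182]
ee_rot: [0.002, 3.141, 0.001]
force: [0.4, -0.4, -2.9]
width: 0.477
gripper_force: 30.0
```

```bash
python3 - <<'E'
from h import *
im2=save("scene","b3")
cv2.imwrite("pics/c3.png",cv2.resize(im2[120:220,190:310],(720,600))[...,::-1]); print(observe()["force"],observe()["position"])
E
```

```text
[ 0.55361032 -0.43292582 -2.18183779] [0.60143592 0.2762653  0.01861905]
```

View pics/c3.png

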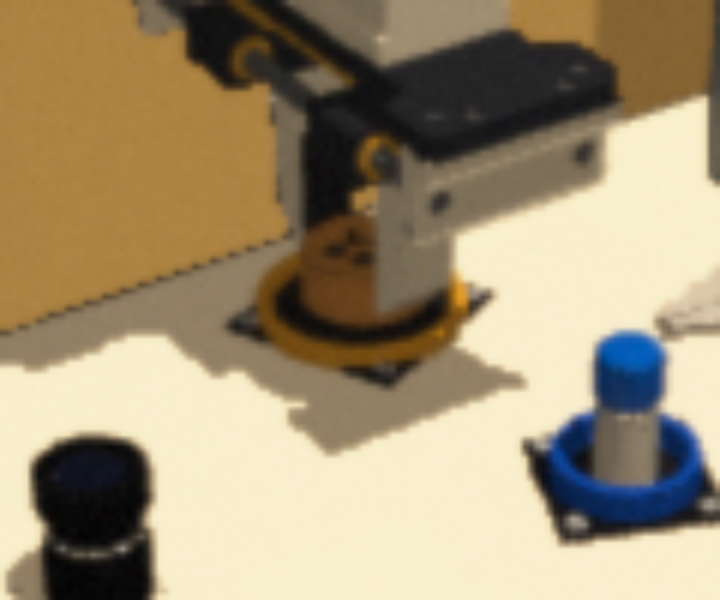

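The blue vial stands in its cup at (627,450), and the cylinder hangs inside the brass rim at (350,280). Next I'll lower and release it.

Call:
{"api": "jog_arm", "payload": {"motion": [[[0, 0, 0.002, 0, 0, 0, 0.2], [0, 0, 0.004, 0, 0, 0, 0.2], [0, 0, 0.006, 0, 0, 0, 0.2], [0, 0, 0.0075, 0, 0, 0, 0.2], [0, 0, 0.0075, 0, 0, 0, 0.2]]]}}

```text
clock: 15.03
position: [0.601, 0.2765, 0.012]
ee_rot: [0.001, 3.141, 0.001]
force: [-6.8, -2.4, 17.9]
width: 0.479
gripper_force: 30.0
```

Call:
{"api": "jog_arm", "payload": {"motion": [[[0, 0, 0, 0, 0, 0, -0.4], [0, 0, 0, 0, 0, 0, -0.4], [0, 0, 0, 0, 0, 0, -0.4], [0, 0, 0, 0, 0, 0, -0.4], [0, 0, -0.02, 0, 0, 0, -0.4], [0, 0, -0.05, 0, 0, 0, -0.4], [0, 0, -0.08, 0, 0, 0, -0.4], [0, 0, -0.11, 0, 0, 0, -0.4], [0, 0, -0.11, 0, 0, 0, -0.4]]]}}

```text
clock: 15.78
position: [0.6039, 0.2777, 0.126]
ee_rot: [0.002, 3.133, 0.007]
force: [1.7, 1.1, 1.1]
width: 0.701
gripper_force: 0.0
```

Call:
{"api": "jog_arm", "payload": {"motion": [[[0.014, -0.025, 0, 0, 0, 0.12, -0.3], [0.028, -0.05, 0, 0, 0, 0.24, -0.3], [0.042, -0.075, 0, 0, 0, 0.36, -0.3], [0.056, -0.1, 0, 0, 0, 0.48, -0.3], [0.07, -0.125, 0, 0, 0, 0.6, -0.3], [0.084, -0.15, 0, 0, 0, 0.72, -0.3], [0.098, -0.175, 0, 0, 0, 0.84, -0.3], [0.112, -0.2, 0, 0, 0, 0.96, -0.3], [0.126, -0.21, 0, 0, 0, 1.08, -0.3], [0.138, -0.22, 0, 0, 0, 1.2, -0.3]]]}}

```text
clock: 16.62
position: [0.4613, 0.0548, 0.1196]
ee_rot: [-1.785, -2.585, 0.0]
force: [0.8, 1.1, -0.1]
width: 0.654
gripper_force: 0.0
```

Call:
{"api": "jog_arm", "payload": {"motion": [[[0, 0, 0, 0, 0, 0.12, -0.3], [-0.01, -0.004, 0, 0, 0, 0.24, -0.3], [-0.03, -0.012, 0, 0, 0, 0.36, -0.3], [-0.05, -0.02, 0, 0, 0, 0.49, -0.3], [-0.085, -0.033, 0, 0, 0, 0.49, -0.3], [-0.115, -0.045, 0, 0, 0, 0.49, -0.3], [-0.132, -0.051, 0, 0, 0, 0.49, -0.3], [-0.132, -0.051, 0, 0, 0, 0.49, -0.3], [-0.132, -0.051, 0, 0, 0, 0.49, -0.3]]]}}

```text
clock: 17.37
position: [0.4625, -0.0861, 0.1196]
ee_rot: [2.353, 2.081, -0.0]
force: [0.7, -0.2, -0.3]
width: 0.651
gripper_force: 0.0
```

```bash
python3 - <<'E'
from h import *
s=observe(); print(s["position"],R.from_rotvec(s["ee_rot"]).as_matrix()[:2,1],s["joints"].round(2)); P=camera_params("wrist"); im=save("wrist","w2")
for r in silhouettes("lens_tube","wrist")[:2]:
    ys,xs=np.nonzero(r["mask"]);rc=cv2.minAreaRect(np.c_[xs,ys].astype(np.float32))
    print(r["p"],rc,ray("wrist",rc[0],.03,P)[:2].round(3),ray("wrist",rc[0],.015,P)[:2].round(3))
E
```

```text
[ 0.4625197  -0.0860898   0.11963933] [ 0.99248732 -0.12234739] [-0.39  0.35  0.59  2.1  -0.28  0.76  0.26]
0.87 ((280.0, 204.0), (86.0, 38.0), 90.0) [ 0.466 -0.08 ] [ 0.466 -0.084]
```

View pics/w2.png

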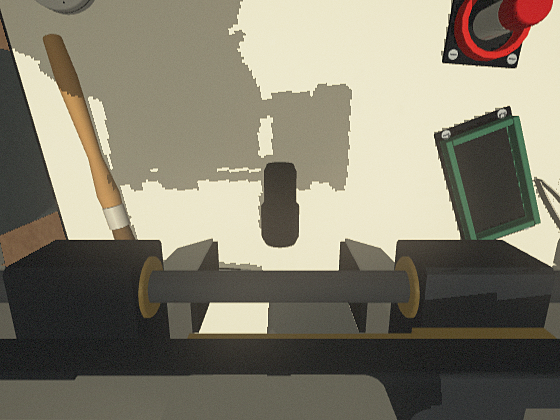

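The wrist view shows the tube at (280,204), aligned with the pads. The trough at (490,175) is turned about 20° from it. Descending.

Call:
{"api": "jog_arm", "payload": {"motion": [[[0, 0.001, 0.035, 0, 0, 0, -0.3], [0, 0.001, 0.065, 0, 0, 0, -0.3], [0, 0.001, 0.09, 0, 0, 0, -0.3], [0, 0.001, 0.102, 0, 0, 0, -0.3], [0, 0.001, 0.108, 0, 0, 0, -0.3], [0, 0.001, 0.108, 0, 0, 0, -0.3], [0, 0.001, 0.108, 0, 0, 0, 0.5], [0, 0.001, 0.108, 0, 0, 0, 0.5], [0, 0.001, 0.108, 0, 0, 0, 0.5], [0, 0.001, 0.108, 0, 0, 0, 0.5]]], "force": 25}}

```text
clock: 18.3
position: [0.4642, -0.0851, 0.0125]
ee_rot: [2.35, 2.084, 0.002]
force: [0.3, 0.8, 0.7]
width: 0.411
gripper_force: 0.0
```

Call:
{"api": "jog_arm", "payload": {"motion": [[[0, 0, 0, 0, 0, 0, 0.5], [0, 0, 0, 0, 0, 0, 0.5], [0, 0, 0, 0, 0, 0, 0.5], [0, 0, 0, 0, 0, 0, 0.5], [0, 0, -0.015, 0, 0, 0, 0.5], [0, 0, -0.04, 0, 0, 0, 0.5], [0, 0, -0.07, 0, 0, 0, 0.5], [0, 0, -0.1, 0, 0, 0, 0.5], [0, 0, -0.1, 0, 0, 0, 0.5]]]}}

```text
clock: 19.05
position: [0.466, -0.086, 0.116]
ee_rot: [2.348, 2.081, 0.008]
force: [1.5, 0.6, -2.9]
width: 0.325
gripper_force: 25.0
```

```bash
python3 - <<'E'
from h import *
P=camera_params("wrist"); im=save("wrist","w3"); hsv=cv2.cvtColor(im,cv2.COLOR_RGB2HSV)
m=cv2.inRange(hsv,(60,60,40),(90,255,255)); ys,xs=np.nonzero(m); print(len(xs),xs.min(),xs.max(),ys.min(),ys.max())
b=np.array([ray("wrist",p,.013,P)[:2] for p in zip(xs[::5],ys[::5])])
rc=cv2.minAreaRect(b.astype(np.float32)*1000); print(rc, cv2.boxPoints(rc).round())
E
```

```text
2196 179 554 7 400
((628.5516357421875, -126.72172546386719), (325.11517333984375, 81.73535919189453), 83.40277862548828) [[ 569. -284.]
 [ 650. -293.]
 [ 688.   30.]
 [ 607.   39.]]
```

View pics/w3.png

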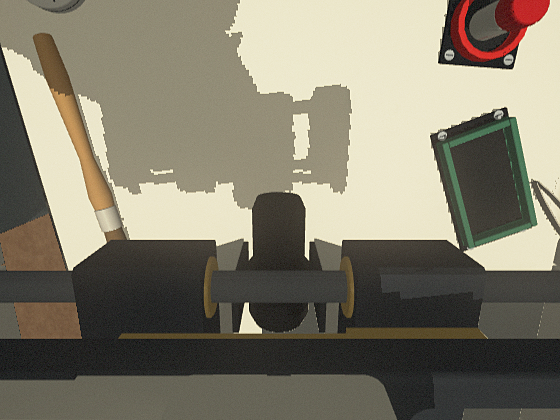

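The tube is held straight at (280,260). The trough rim's outer corners are at about (443,141), (517,118), (537,222) and (467,247).

```bash
python3 - <<'E'
from h import *
P=camera_params("wrist"); print(observe()["position"])
b=np.array([ray("wrist",p,.014,P)[:2] for p in [(443,141),(517,118),(537,222),(467,247)]]); print(b.round(3),b.mean(0))
for i,j in ((3,0),(2,1),(0,1),(3,2)): v=b[j]-b[i]; print(np.linalg.norm(v),np.degrees(np.arctan2(v[1],v[0])))
E
```

```text
[ 0.46529546 -0.08541487  0.11393199]
[[ 0.594 -0.049]
 [ 0.648 -0.039]
 [ 0.668 -0.121]
 [ 0.614 -0.135]] [ 0.63100597 -0.08596526]
0.08871699654484053 102.5513144219483
0.08469439879601794 103.75000118679989
0.054596255421755314 10.706853632917129
0.05638600561264352 14.872676846962717
```

Call:
{"api": "jog_arm", "payload": {"motion": [[[0.003, 0.027, 0, 0, 0, -0.09, 0.5], [0.006, 0.055, 0, 0, 0, -0.18, 0.5], [0.009, 0.083, 0, 0, 0, -0.27, 0.5], [0.012, 0.11, 0, 0, 0, -0.36, 0.5], [0.015, 0.137, 0, 0, 0, -0.36, 0.5], [0.017, 0.158, 0, 0, 0, -0.36, 0.5], [0.018, 0.165, 0, 0, 0, -0.36, 0.5], [0.018, 0.165, 0, 0, 0, -0.36, 0.5], [0.018, 0.165, 0, 0, 0, -0.36, 0.5]]]}}

```text
clock: 19.85
position: [0.6281, -0.0872, 0.1103]
ee_rot: [-1.939, -2.469, 0.002]
force: [-0.8, -0.2, -2.4]
width: 0.322
gripper_force: 25.0
```

Call:
{"api": "jog_arm", "payload": {"motion": [[[0, 0.002, 0.03, 0, 0, 0, 0.5], [0, 0.002, 0.055, 0, 0, 0, 0.5], [0, 0.002, 0.075, 0, 0, 0, 0.5], [0, 0.002, 0.085, 0, 0, 0, 0.5], [0, 0.002, 0.088, 0, 0, 0, 0.5], [0, 0.002, 0.088, 0, 0, 0, 0.5], [0, 0.002, 0.088, 0, 0, 0, 0.5]]]}}

```text
clock: 20.43
position: [0.6318, -0.087, 0.0248]
ee_rot: [1.939, 2.47, 0.001]
force: [0.2, -0.2, -1.2]
width: 0.323
gripper_force: 25.0
```

```bash
python3 - <<'E'
from h import *
im=save("wrist","w4"); im2=save("scene","b4")
cv2.imwrite("pics/c4.png",np.hstack([cv2.resize(im[130:350,160:400],(400,367)),cv2.resize(im2[190:310,280:410],(400,367))])[...,::-1]); s=observe(); print(s["position"],s["force"])
E
```

```text
[ 0.63226685 -0.08690616  0.0251332 ] [ 0.21943507  1.12487098 -1.9433011 ]
```

View pics/c4.png

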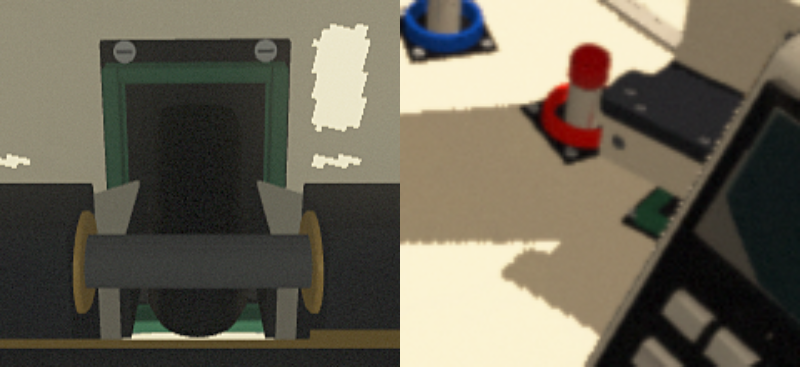

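The wrist crop shows the tube over the trough, centred sideways and about 2 mm towards the near end. In the scene view the red vial is still upright. I'll shift it slightly and lower.

Call:
{"api": "jog_arm", "payload": {"motion": [[[-0.002, -0.001, 0.002, 0, 0, 0, 0.5], [-0.002, -0.001, 0.004, 0, 0, 0, 0.5], [-0.002, -0.001, 0.006, 0, 0, 0, 0.5], [-0.002, -0.001, 0.008, 0, 0, 0, 0.5], [-0.002, -0.001, 0.0085, 0, 0, 0, 0.5], [-0.002, -0.001, 0.0085, 0, 0, 0, 0.5]]]}}

```text
clock: 21.03
position: [0.6312, -0.0891, 0.0172]
ee_rot: [1.94, 2.471, 0.002]
force: [-8.0, 2.4, 20.9]
width: 0.323
gripper_force: 25.0
```

Call:
{"api": "jog_arm", "payload": {"motion": [[[0, 0, 0, 0, 0, 0, -0.1], [0, 0, -0.001, 0, 0, 0, -0.1], [0, 0, -0.001, 0, 0, 0, -0.1], [0, 0, -0.001, 0, 0, 0, -0.1], [0, 0, -0.02, 0, 0, 0, -0.1], [0, 0, -0.05, 0, 0, 0, -0.1], [0, 0, -0.08, 0, 0, 0, -0.1], [0, 0, -0.12, 0, 0, 0, -0.1], [0, 0, -0.15, 0, 0, 0, -0.1]]]}}

```text
clock: 21.78
position: [0.6313, -0.0892, 0.1676]
ee_rot: [1.939, 2.47, 0.001]
force: [1.3, 0.6, -0.2]
width: 0.55
gripper_force: 0.0
```

Call:
{"api": "jog_arm", "payload": {"motion": [[[0, -0.04, 0, 0, 0, 0, -0.1], [0, -0.08, 0, 0, 0, 0, -0.1], [0, -0.12, 0, 0, 0, 0, -0.1], [0, -0.16, 0, 0, 0, 0, -0.1], [0, -0.2, 0, 0, 0, 0, -0.1], [0, -0.22, 0, 0, 0, 0, -0.1], [0, -0.22, 0, 0, 0, 0, -0.1]]]}}

```text
clock: 22.37
position: [0.4123, -0.1422, 0.1649]
ee_rot: [-1.942, -2.465, 0.0]
force: [-1.1, -0.0, 0.0]
width: 0.55
gripper_force: 0.0
```

```bash
python3 - <<'E'
from h import *
im=save("top","t9"); im2=save("scene","s9"); s=observe(); print(s["position"],s["clock"])
cv2.imwrite("pics/c9.png",np.hstack([cv2.resize(im[110:270,140:420],(400,300)),cv2.resize(im2[140:290,170:400],(400,300))])[...,::-1])
E
```

```text
[ 0.4172995  -0.14118794  0.16553075] 22.4667
```

View pics/c9.png

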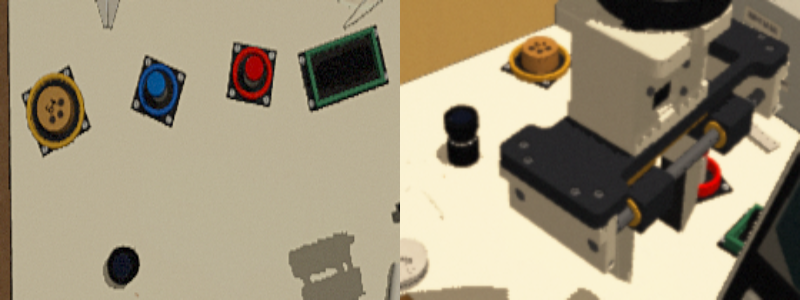

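Vials, cylinder and loupe are right in the top crop: (157,90), (253,70), (57,110) and (122,267). The black tube barely shows against the trough, so I'll brighten that area.

```bash
python3 - <<'E'
from h import *
im=cv2.imread("pics/t9.png")[115:180,335:425]; g=np.clip(im.astype(float)*4,0,255).astype(np.uint8)
cv2.imwrite("pics/c10.png",cv2.resize(g,(720,520),interpolation=cv2.INTER_CUBIC))
E
```

```text
(no output)
```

View pics/c10.png

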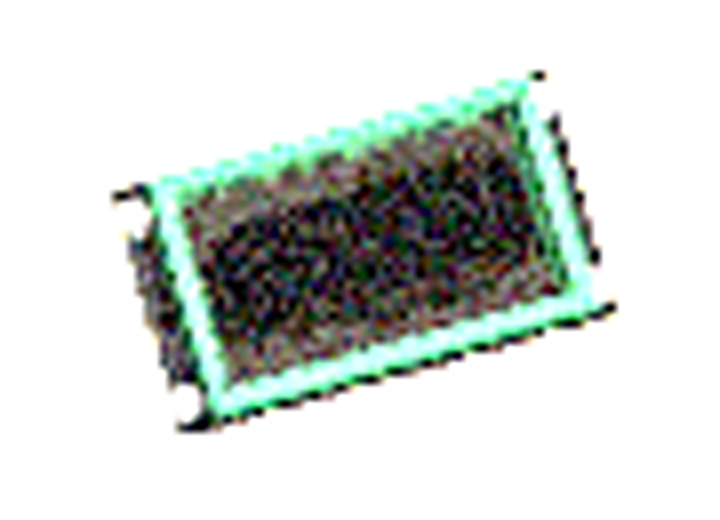

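The brightened crop shows the tube (dark band centred at about (380,240)) lying along the trough, inside all four walls. I'm handing in.

```bash
python3 -c "
from cell import *; print(sign_off())"
```

```text
the job is handed in; nothing more can be done
None
```

The kit is put away in the order asked, at about 22 s on the robot clock: both vials, the orange cylinder and the lens tube sit in their matching holders and are let go, the loupe still stands where it was, and the job is handed in.

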